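Set the hardware feeder to heel plates and start it

ROBOT

A 6-joint arm with a two-finger parallel gripper is mounted at the origin on the work surface. World frame = base frame: x ahead of the robot, y to its left, z up, the work surface at z = 0. Lengths are in m, angles in degrees, forces in N, time in s.
With the tool pointing down it reaches from about 0.35 to 0.975 m from the base axis. Payload 4.9 kg.
Tool frame: the origin (TCP) lies at the very end of the fingers, on their centre line; the grasp point (between the pads) lies 19 mm behind it; y points along the fingers, z is the direction in which the jaws open and shut, and the axes are right-handed (so a half turn about y gives the same grasp; the last joint's range is limited). The gripper opens to 85 mm and grips with 20 to 120 N. Pads are 22 mm wide; open, the fingers measure 114 mm over their backs; the gripper's body (76 mm by 85 mm) begins 54 mm behind the grasp point. The pads swing forward as they close: fully open they stand 13 mm farther back than shut.
Start: joints at [-74.026, 3.019, 92.412, -0, 84.569, -6.818], TCP at [0.242, -0.576, 0.194] pointing down, gripper open.
Joint ranges: [-172.51, 172.51], [-57.92, 126.97], [3.15, 148.05], [-58.71, 238.71], [5.1, 150.11], [-179.66, 179.66]. Speed limits (degrees/s): [147.25, 147.25, 180, 180, 180, 180].

INTERFACE

Orientations are given as [roll, pitch, yaw] about the fixed x, y, z axes, in that order (R = Rz(yaw) Ry(pitch) Rx(roll)).
In Python, from workcell import arm gives the robot as it stands.
- The arm moves only by the tool drive_tool, never from a script. Its argument "series" is text: rows parted by semicolons, each of 7 numbers parted by spaces: the shift along the tool's x, y, z in mm, then the turn, a rotation vector about the tool's x, y, z in rad, then the opening, from 0 (shut) to 1 (fully open). In form: x y z rx ry rz hand; .... A call has exactly 8 rows; each row shifts and turns the commanded pose from where the row before left it, along the tool's axes as they then stand; what a row does not reach is not made up. A row lasts 1/10 s, in which the tool goes at most 50 mm and 8.59 degrees, less where a joint would pass 70% of its speed; a pose out of reach is approached as far as the arm can. A call is refused whole if a number of a shift passes 50 or a number of a turn 0.15, either way. A call with a gripper value outside its range is refused whole. The fingers move at their own pace and stop on an object; the grip force is fixed at half the most. Time passes only in rows, so rows that do not move let the fingers close, or fill a call up. It gives the time, the measured TCP pose, the force and the opening at its end, in the units of the state.
- arm.get_state(): the state, without advancing time (a new reading comes with each control period).
- arm.camera(name): name is "side" or "top"; returns a dict with "image" (400x640x3 uint8, red, green, blue), "z_map" (400x640 float32, m along the optical axis (not along the pixel's ray), 0 where there is no reading), "intrinsics" (3x3 intrinsics, pixels), "rvec" (rotation vector, rad) and "tvec" (3), from world to camera coordinates, as OpenCV has them. Camera axes: x right, y down, z forward; pixel columns grow to the right and rows downward; lengths in m; the calibration is good to about 2 mm. A picture is of the moment at which its call begins.
- arm.close_job(): hands the job in, once; it reports no verdict.
The state is a dict: "time": time; "qpos": joint angles; "qd": joint speeds; "tau": joint torques, N m; "eef_pos": TCP position; "ee_rot": TCP orientation; "force": force on the tool from outside, world axes, zero at the start; "ft_torque": the same for the moment, N m; "gripper_width": opening from 0.0 (shut) to 1.0 (fully open).
Only numpy, scipy, OpenCV 4.12 (cv2) and the standard library are available. Lean on these libraries where they do the work, as an engineer would, in place of code of your own. Each camera call takes 0.05 s, during which the arm holds its last target.

TASK

Set the shoemaker's round hardware feeder to heel plates: by its upright post, turn the slotted steel lid until its opening is squarely over the compartment that has the horseshoe-shaped sample plate in front of it. Then, on the grey feed box, slide the dust cover off the push button, press the button fully down (never while the lid's opening is anywhere else), and slide the cover back fully home over it. Leave the lid lined up, and the brush, spool and jar around them where they are.

Things in the scene. Friction and masses are not known exactly. Their poses are not given: they have to be found in the camera images.
- feeder: Fixed round feeder: a dark wooden base disc (296 mm across, 12 mm thick) carrying a grey drum (200 mm across, rim 50 mm above the bench) with six equal compartments. Origin on the drum's vertical axis, at bench level; its x axis points from the axis to the horseshoe sample.
- heel_sample (a point): The horseshoe sample: flat steel U, 42 mm wide, 5 mm thick, open towards the drum, fixed on the base disc 124 mm from the axis in front of its compartment. The other five compartments have their own samples there; anticlockwise from above after the horseshoe: round disc, square frame, straight bar, solid triangle, cross.
- heel_compartment (a point): The wanted place: the middle of the horseshoe compartment, 60 mm from the drum's axis, on the horseshoe's side, 50 mm above the bench (the underside of the lid). Fixed with the feeder.
- dial_opening (a point): The middle of the lid's opening, 60 mm from the drum's axis, at the lid's underside. The lid is a steel disc 202 mm across and 5 mm thick on top of the drum, turning flat about the drum's axis; its one opening is a sector 50 degrees wide, from 30 to 90 mm from the axis.
- dial_post (a point): The lid's handle: an upright round wooden post, 22 mm in diameter, 68 mm from the drum's axis, exactly opposite the opening. It rises 47 mm above the lid's top face, to 102 mm above the bench. This point is on the post's axis, 84 mm above the bench (18 mm below its top).
- dial (a joint): Angle of the lid (rad), growing anticlockwise seen from above; 0 (or a whole turn, 6.283) has the opening squarely over the horseshoe compartment. No stops: it turns either way without end. Friction (about 0.15 N m) keeps it where it is left.
- feedbox: Fixed grey feed box, 125 mm (x) by 190 mm (y) by 50 mm high; origin under its centre, at bench level. Two aluminium guide rails run along its y on top (up to 73 mm above the bench), with the sliding cover between them.
- cover (a joint): Position of the dust cover (m): 0 fully home over the button (against its stop), growing as it slides along the box's +y, to 0.085 fully open (stop). The button is wholly clear from 0.060 on. Sliding friction about 1.5 N; it stays where it is left.
- cover_fin (a point): Middle of the upright grip fin on the cover, 10 mm below its top edge; moves with the cover. The fin is 12 mm thick (along the box's y, the sliding direction), 50 mm wide (along x), from 68.5 to 102.5 mm above the bench, at the middle of the cover plate (80 mm long, top face 68.5 mm up). With the cover home it stands over the button's axis.
- button_top (a point): Centre of the top face of the black push button, 36 mm in diameter, on the box's top, 42 mm from its centre along the box's -y; top face 60 mm above the bench when up. Pressed straight down.
- feed_button (a joint): How far the button is pressed (m): 0 up, 0.006 fully down, spring-loaded (5 N at the bottom); it comes up again by itself.
- brush: Bystander: brush, 170 mm long, lying between the feeder and the box. Leave it alone.
- spool: Bystander: thread spool, 44 mm across, 50 mm high, standing. Leave it alone.
- jar: Bystander: glass jar, 68 mm across, 90 mm high, standing behind. Leave it alone.
Not all that is in view belongs to the job. There is more than one size of the feedbox; the one meant has the size given above.

How it is judged (in metres and radians):
On the way, in this order (a step that is already met when the one before it is completed fails the run):
1. the lid's opening is over the horseshoe compartment (horizontal distance between dial_opening and heel_compartment below 0.006 m), for 0.2 s.
2. the button is pressed down with the opening over the horseshoe compartment (value of joint feed_button above 0.0045 m and horizontal distance between dial_opening and heel_compartment below 0.006 m), for 0.03 s.
3. the dust cover is back home over the button (value of joint cover below 0.005 m), for 0.2 s.
At the end, for the whole second after the job is handed in: The lid's opening is over the horseshoe compartment (centres within 6 mm), the dust cover is within 5 mm of fully home, and the button is up again (horizontal distance between dial_opening and heel_compartment below 0.006 m and value of joint cover below 0.005 m and value of joint feed_button below 0.002 m); the robot touches nothing.
It fails at once if the button is pressed while the opening is elsewhere (value of joint feed_button above 0.003 m and horizontal distance between dial_opening and heel_compartment above 0.008 m).
It fails at once if the brush, spool or jar is moved more than 30 mm (distance of any of brush, spool, jar from where it was at the start of the episode above 0.03 m).
It also fails if it takes over 70 s, if anything falls off the work surface, if the arm or the gripper's body presses on something with over 40 N, if the wrist force passes 120 N, or if a joint passes its speed limit or range.

## Working session

There is one attempt and no reset: what is moved stays moved. The work goes in short steps, Python scripts to look and compute and a tool call to move; the robot and the scene stay as the last step left them, time stands still between calls to the robot, and variables do not carry over. Pictures are saved under pics/ and viewed, and the job is handed in when it is done.

Besides the shell and the picture viewer there is one more tool, called after "Emit:" as name(argument=value, ...) on one line, values as JSON. drive_tool: Moves the arm, as the interface text tells. Its arguments: {"type":"object","properties":{"series":{"type":"string"}},"required":["series"]}

```bash
ls; mkdir -p pics; python3 - <<'E'
from workcell import arm
import cv2,numpy as np
s=arm.get_state();print(s)
for n in("top","side"):
    c=arm.camera(n);cv2.imwrite(f"pics/{n}0.png",c["image"][:,:,::-1]);np.savez(f"{n}0.npz",**c)
    print(n,c["intrinsics"].tolist(),c["rvec"],c["tvec"])
E
```

```text
pics
{'time': 0.0, 'qpos': array([-7.40273159e+01,  3.05722341e+00,  9.24933448e+01, -7.23902802e-05,
        8.45678741e+01, -6.81732460e+00]), 'qd': array([ 0.06011854,  0.03485586, -0.03157099, -0.07133626,  0.10839194,
        0.1139668 ]), 'tau': array([ 2.68477903e-03, -3.93677437e+01, -3.70173275e+01, -8.13485258e-06,
        7.04422957e-03, -6.60351390e-06]), 'eef_pos': array([ 0.24191016, -0.57552033,  0.19255042]), 'ee_rot': array([-9.01176134e+01,  1.39880448e-02, -1.57209999e+02]), 'force': array([-0.06543022,  0.0065261 ,  0.11632503]), 'ft_torque': array([ 0.01809621,  0.02868544, -0.06115411]), 'gripper_width': 1.0031838308601595}
top [[374.54236086523804, 0.0, 320.51844820292484], [0.0, 374.54236086523804, 202.08318929437513], [0.0, 0.0, 1.0]] [ 2.18027979 -2.16693151  0.12446758] [-0.00434901  0.55529546  0.75954791]
side [[398.41885351784, 0.0, 323.2372268874406], [0.0, 398.41885351784, 202.5533875109614], [0.0, 0.0, 1.0]] [ 2.38842428 -0.19614079  0.0708856 ] [-0.57425729  0.13420078  0.87394477]
```

View pics/top0.png

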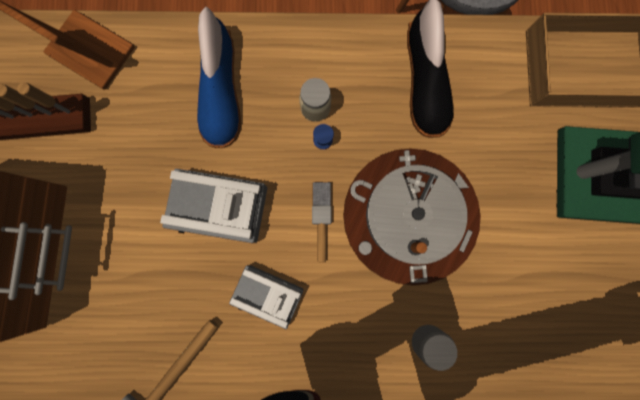

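View pics/side0.png

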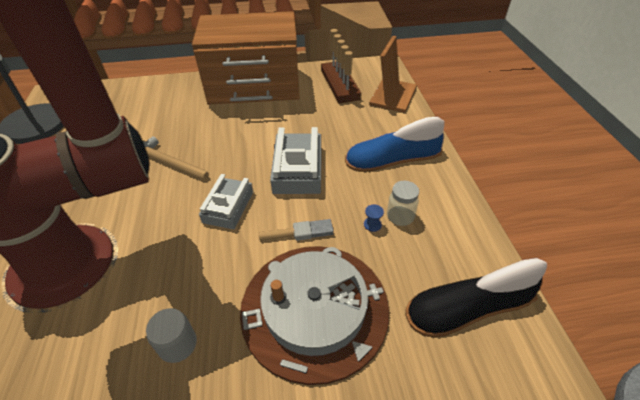

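The top view shows the horseshoe at (360,190), the lid opening near the cross at (417,185), and the post at (420,247). There are two feed boxes, a large one at (213,205) and a small one at (267,295). Next I measure them.

```bash
cat > h.py <<'E'
import numpy as np,cv2
class C:
    def __init__(s,c):
        s.img=np.array(c["image"]);s.z=np.array(c["z_map"]);s.K=np.array(c["intrinsics"]);s.rv=np.array(c["rvec"]);s.t=np.array(c["tvec"]).ravel()
        s.R=cv2.Rodrigues(s.rv)[0];s.o=-s.R.T@s.t
    def proj(s,p): return cv2.projectPoints(np.array(p,float).reshape(-1,1,3),s.rv,s.t,s.K,None)[0].reshape(-1,2)
    def plane(s,uv,h):
        uv=np.array(uv,float).reshape(-1,2);d=np.c_[uv,np.ones(len(uv))]@np.linalg.inv(s.K).T@s.R
        return s.o+d*((h-s.o[2])/d[:,2])[:,None]
    def cloud(s):
        v,u=np.mgrid[:s.z.shape[0],:s.z.shape[1]]
        r=np.stack([u,v,np.ones_like(u)],-1)@np.linalg.inv(s.K).T*s.z[...,None]
        return (r-s.t)@s.R
def load(n): return C(dict(np.load(n)))
E
python3 - <<'E'
from h import *
np.set_printoptions(precision=4,suppress=True)
for n in("top0.npz","side0.npz"):
    c=load(n);print(n,c.o,c.proj([[0,0,0],[.242,-.576,.194],[.5,0,0]]))
c=load("top0.npz");P=c.cloud()
def show(name,u,v): print(name,P[v,u])
for nm,u,v in [("bench",320,330),("horseshoe",354,188),("post",421,245),("hub",418,213),("lid",390,210),("cup",435,350),("jar",316,90),("spool",322,131),("boxL cover",205,205),("fin",236,203),("small",265,295)]: show(nm,u,v)
# box dims from depth: points above 30mm in regions
for nm,(a,b,x,y) in {"L":(150,275,160,250),"S":(225,310,255,330)}.items():
    Q=P[x:y,a:b].reshape(-1,3);
    for lo,hi in[(.03,.2),(.068,.08),(.085,.11)]:
        q=Q[(Q[:,2]>lo)&(Q[:,2]<hi)]
        if len(q)>5:
            r=cv2.minAreaRect(q[:,:2].astype(np.float32)*1000);print(nm,lo,hi,len(q),r,np.median(q[:,2]),q[:,2].max())
E
python3 - <<'E'
import cv2
i=cv2.imread("pics/top0.png")
cv2.imwrite("pics/crop_feeder.png",cv2.resize(i[140:290,335:490],None,fx=5,fy=5,interpolation=cv2.INTER_CUBIC)[:600*2,:800][:750,:775] if 0 else cv2.resize(i[140:290,335:490],None,fx=4,fy=4,interpolation=cv2.INTER_CUBIC))
cv2.imwrite("pics/crop_box.png",cv2.resize(i[160:335,150:315],None,fx=3.4,fy=3.4,interpolation=cv2.INTER_CUBIC))
E
```

```text
top0.npz [0.474  0.0076 0.8127] [[318.3739 475.9062]
 [680.8943 389.0835]
 [319.7914 228.8512]]
side0.npz [ 0.4899 -0.5816  0.7303] [[ 61.4416 263.7336]
 [ 62.0556 621.4938]
 [288.5073 234.1288]]
bench [ 0.288  -0.0016  0.0029]
horseshoe [ 0.5876 -0.0729  0.0156]
post [ 0.4674 -0.1902  0.1036]
hub [ 0.5309 -0.1965  0.0644]
lid [ 0.5372 -0.1418  0.0566]
cup [ 0.2707 -0.2177  0.0841]
jar [0.7736 0.01   0.092 ]
spool [ 0.7021 -0.003   0.0509]
boxL cover [0.5453 0.2341 0.0524]
fin [0.5484 0.1682 0.0671]
small [0.364  0.111  0.0344]
L 0.03 0.2 5753 ((542.7107543945312, 218.6962432861328), (190.28204345703125, 129.96597290039062), 80.66915893554688) 0.06707627223210037 0.10556546520276847
L 0.068 0.08 2454 ((545.29296875, 218.53375244140625), (178.66619873046875, 106.12521362304688), 80.6657485961914) 0.07225036446389813 0.07953900835578895
L 0.085 0.11 217 ((538.3046264648438, 177.00347900390625), (12.766158103942871, 49.74388885498047), 80.7265396118164) 0.10190181341449939 0.10556546520276847
S 0.03 0.2 2699 ((359.4237976074219, 109.71879577636719), (129.3426971435547, 85.42346954345703), 67.09002685546875) 0.045743613618364785 0.07272195975505463
S 0.068 0.08 74 ((348.6863708496094, 83.30860900878906), (7.877281665802002, 33.585758209228516), 66.38706970214844) 0.07018816817078533 0.07272195975505463
```

View pics/crop_feeder.png

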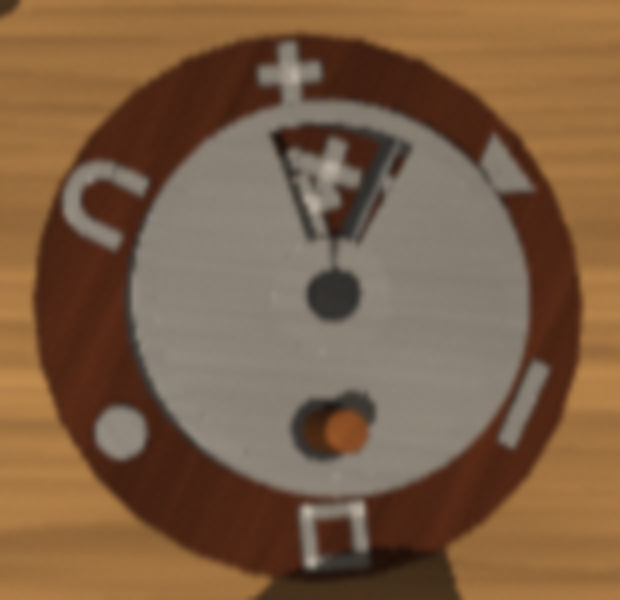

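View pics/crop_box.png

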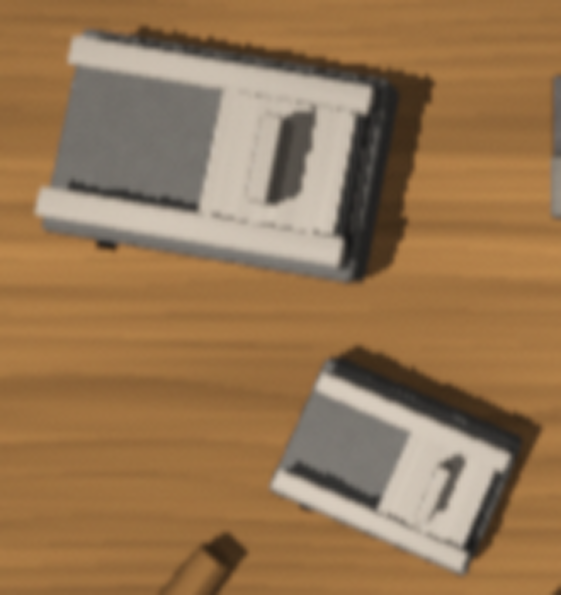

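The 190 x 130 mm box (footprint about 190 x 125) is the one meant. The small one, about 129 x 85 mm, is the decoy. Now the feeder centre, horseshoe bearing and post bearing.

```bash
cat > meas.py <<'E'
from h import *
def feeder(c,verbose=1):
    h=cv2.cvtColor(c.img,cv2.COLOR_RGB2HSV);P=c.cloud()
    ctr=np.array([.531,-.196])
    d=np.hypot(P[...,0]-ctr[0],P[...,1]-ctr[1])
    lid=((P[...,2]>.048)&(P[...,2]<.064)&(d<.13)).astype(np.uint8)
    k=max(cv2.findContours(lid,cv2.RETR_EXTERNAL,cv2.CHAIN_APPROX_NONE)[0],key=cv2.contourArea).reshape(-1,2)
    w=c.plane(k,.055)[:,:2].astype(np.float32)*1000
    e=cv2.fitEllipse(cv2.convexHull(w));print("lid ellipse",e)
    bright=((h[...,2]>100)&(h[...,1]<70)&(d>.104)&(d<.146)&(P[...,2]<.035)).astype(np.uint8)
    n,l,st,ce=cv2.connectedComponentsWithStats(bright)
    o=np.array(e[0])/1000
    for i in range(1,n):
        if st[i,4]>12:
            v,u=np.nonzero(l==i);q=c.plane(np.c_[u,v],.017)[:,:2].mean(0)-o
            print("sample px",ce[i].round(),st[i,4],"r",np.hypot(*q).round(4),"ang",np.degrees(np.arctan2(q[1],q[0])).round(1))
    post=((P[...,2]>.090)&(P[...,2]<.115)&(d<.1))
    v,u=np.nonzero(post)
    if len(v):
        q=c.plane(np.c_[u,v],.102)[:,:2];m=(q.max(0)+q.min(0))/2;q0=m-o
        print("post",m,len(v),"r",np.hypot(*q0),"ang",np.degrees(np.arctan2(q0[1],q0[0])),"z",P[post][:,2].mean())
if __name__=="__main__":
    for n in("top0.npz","side0.npz"): print(n);feeder(load(n))
E
python3 meas.py
```

```text
top0.npz
lid ellipse ((529.5596923828125, -197.307861328125), (201.0301513671875, 202.0753631591797), 4.822734355926514)
sample px [408. 159.] 133 r 0.123 ang 3.7
sample px [460. 182.] 108 r 0.1272 ang -55.1
sample px [359. 189.] 177 r 0.1267 ang 64.0
sample px [465. 241.] 98 r 0.1237 ang -115.7
sample px [365. 248.] 130 r 0.1234 ang 124.1
sample px [417. 271.] 134 r 0.1176 ang -176.2
post [ 0.4627045  -0.18868419] 115 r 0.06740908332541022 ang 172.64998279947872 z 0.10167109513252973
side0.npz
lid ellipse ((532.1524658203125, -197.6508026123047), (201.48793029785156, 203.8499298095703), 175.10768127441406)
sample px [333. 251.] 92 r 0.1354 ang 64.3
sample px [273. 265.] 76 r 0.1294 ang 125.1
sample px [374. 291.] 149 r 0.1239 ang 4.5
sample px [253. 317.] 185 r 0.1203 ang -176.5
sample px [362. 351.] 168 r 0.1265 ang -55.9
sample px [293. 366.] 174 r 0.1241 ang -115.9
post [ 0.46500381 -0.19457841] 132 r 0.06721890800441006 ang 177.38025204707367 z 0.10046464856832685
```

The lid centre is about (0.530,-0.197). All six samples agree on a horseshoe bearing of about 64°. The post is at about 173° and has to go to -116° (244°), so the turn is about +71° anticlockwise.

- **Candidates for the compartment:** horseshoe (360,190), square frame (417,271), disc (365,248). I take the horseshoe, which the crop shows as a U open to the drum.
- **Candidates for the box:** large (213,205), small (267,295). I take the large one.

Moving above the post first.

Emit:
drive_tool(series="-35 0 -27 0 0 0 0.5; -35 0 -27 0 0 0 0.5; -35 0 -27 0 0 0 0.5; -35 0 -27 0 0 0 0.5; -35 0 -27 0 0 0 0.5; -35 0 -27 0 0 0 0.5; -35 0 -27 0 0 0 0.5; -35 0 -27 0 0 0 0.5")

```text
time: 0.9
eef_pos: [0.4169, -0.2667, 0.1934]
ee_rot: [-90.0, -0.0, -157.2]
force: [0.5, 0.3, 0.2]
gripper_width: 0.502
```

Emit:
drive_tool(series="-37 0 -28 0 0 0 0.5; -37 0 -28 0 0 0 0.5; 0 0 0 0 0.13 0 0.5; 0 0 0 0 0.13 0 0.5; 0 0 0 0 0.13 0 0.5; 0 0 0 0 0.13 0 0.5; 0 0 0 0 0 0 0.5; 0 0 0 0 0 0 0.5")

```text
time: 1.7
eef_pos: [0.4629, -0.1882, 0.1934]
ee_rot: [-90.0, -0.0, 173.1]
force: [0.8, -0.0, 0.6]
gripper_width: 0.499
```

```bash
cat > go.py <<'E'
import sys
from h import *
from scipy.spatial.transform import Rotation as Ro
from workcell import arm
def to(x,y,z):
    s=arm.get_state();R=Ro.from_euler("xyz",s["ee_rot"],degrees=True)
    print("t",s["time"],"pos",s["eef_pos"].round(4),"rot",s["ee_rot"].round(2),"F",s["force"].round(1),"w",round(s["gripper_width"],3),"q",s["qpos"].round(0))
    print("tool delta mm",(R.inv().apply(np.array([x,y,z])-s["eef_pos"])*1000).round(1))
if __name__=="__main__": to(*map(float,sys.argv[1:4]))
E
python3 go.py .463 -.189 .066
```

```text
t 1.7 pos [ 0.4629 -0.1882  0.1934] rot [-9.0010e+01 -3.0000e-02  1.7315e+02] F [ 0.8 -0.   0.6] w 0.499 q [-31. -15. 109.  -0.  86.  66.]
tool delta mm [ -0.3 127.4   0.8]
```

Emit:
drive_tool(series="0 25 0 0 0 0 0.5; 0 25 0 0 0 0 0.5; 0 20 0 0 0 0 0.5; 0 20 0 0 0 0 0.5; 0 19 0 0 0 0 0.5; 0 18 0 0 0 0 0.5; 0 0 0 0 0 0 0.5; 0 0 0 0 0 0 0.5")

```text
time: 2.5
eef_pos: [0.463, -0.1883, 0.0668]
ee_rot: [-90.0, -0.0, 173.1]
force: [-0.3, 0.3, 0.2]
gripper_width: 0.499
```

```bash
python3 - <<'E'
from workcell import arm
import cv2,numpy as np
for n in("top","side"):
    c=arm.camera(n);np.savez(f"{n}1.npz",**c);i=c["image"][:,:,::-1]
    i=i[130:300,330:500] if n=="top" else i[220:390,200:400]
    cv2.imwrite(f"pics/{n}1.png",cv2.resize(i,None,fx=3,fy=3))
E
python3 go.py .463 -.189 .066
```

```text
t 2.6 pos [ 0.4639 -0.1888  0.0682] rot [-8.9950e+01  1.1000e-01  1.7303e+02] F [-0.5  0.3  0.3] w 0.498 q [-31.  -8. 115.   0.  72.  66.]
tool delta mm [0.9 2.2 0.3]
```

View pics/side1.png

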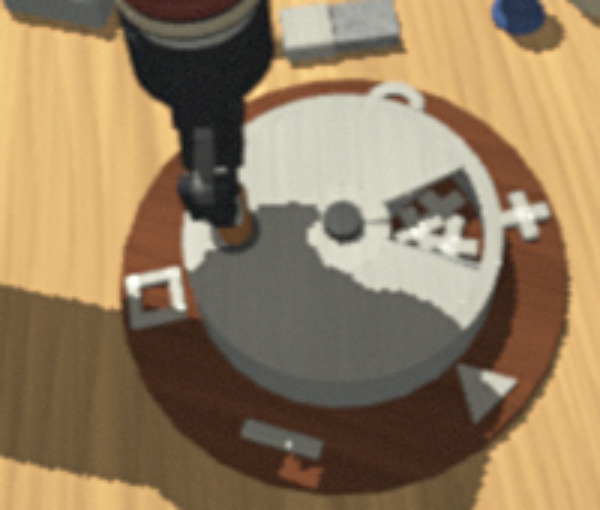

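View pics/top1.png

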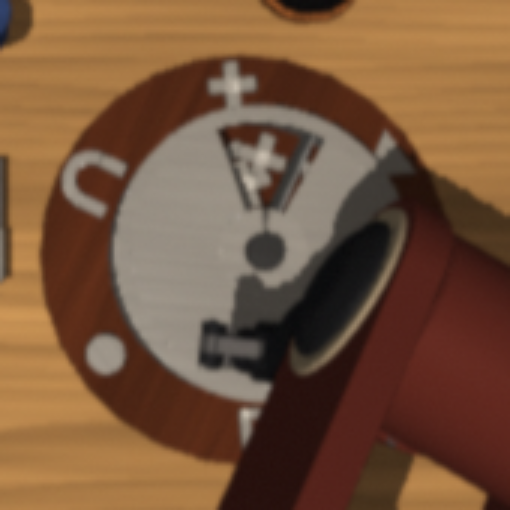

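Fingers straddle the post. Narrow them to a loose cage and swing along the arc.

Emit:
drive_tool(series="0 0 0 0 0 0 0.31; 0 0 0 0 0 0 0.31; 0 0 0 0 0 0 0.31; 0 0 0 0 0 0 0.31; -0.2 0 5.3 0 -0.0775 0 0.31; -0.2 0 5.3 0 -0.0775 0 0.31; -0.2 0 5.3 0 -0.0775 0 0.31; -0.2 0 5.3 0 -0.0775 0 0.31")

```text
time: 3.4
eef_pos: [0.4637, -0.2096, 0.0668]
ee_rot: [-90.0, -0.0, -169.1]
force: [0.3, 1.3, 0.9]
gripper_width: 0.309
```

Emit:
drive_tool(series="-0.2 0 5.3 0 -0.0775 0 0.31; -0.2 0 5.3 0 -0.0775 0 0.31; -0.2 0 5.3 0 -0.0775 0 0.31; -0.2 0 5.3 0 -0.0775 0 0.31; -0.2 0 5.3 0 -0.0775 0 0.31; -0.2 0 5.3 0 -0.0775 0 0.31; -0.2 0 5.3 0 -0.0775 0 0.31; 0 0 0 0 0 0 0.31")

```text
time: 4.2
eef_pos: [0.4803, -0.2427, 0.0669]
ee_rot: [-90.0, 0.0, -138.2]
force: [1.0, 0.1, -0.3]
gripper_width: 0.31
```

```bash
python3 - <<'E'
import numpy as np
b=np.radians(244.1);print(.5308+.068*np.cos(b),-.1975+.068*np.sin(b))
E
python3 go.py .5011 -.2587 .066
```

```text
0.5010974783909963 -0.25866992896895225
t 4.2 pos [ 0.4803 -0.2427  0.0669] rot [ -89.98    0.   -138.18] F [ 1.   0.1 -0.3] w 0.31 q [-35.  -2. 110.  -0.  72.  13.]
tool delta mm [-4.9  0.9 25.8]
```

Emit:
drive_tool(series="-0.2 0 5.3 0 -0.0775 0 0.31; -0.2 0 5.3 0 -0.0775 0 0.31; -0.2 0 5.3 0 -0.0775 0 0.31; -0.2 0 5.3 0 -0.0775 0 0.31; -0.2 0 5.3 0 -0.0775 0 0.31; 0 0 0 0 0 0 0.31; 0 0 0 0 0 0 0.31; 0 0 0 0 0 0 0.31")

```text
time: 5.0
eef_pos: [0.5007, -0.258, 0.0667]
ee_rot: [-90.0, 0.0, -116.0]
force: [-0.9, -0.1, -0.7]
gripper_width: 0.31
```

```bash
python3 - <<'E'
from workcell import arm
import cv2,numpy as np
for n in("top","side"):
    c=arm.camera(n);np.savez(f"{n}2.npz",**c);i=c["image"][:,:,::-1]
    i=i[130:300,330:500] if n=="top" else i[220:390,200:400]
    cv2.imwrite(f"pics/{n}2.png",cv2.resize(i,None,fx=3,fy=3))
E
python3 go.py .5011 -.2587 .066
```

```text
t 5.1 pos [ 0.5008 -0.258   0.0668] rot [ -90.01    0.   -116.01] F [-0.3  0.6  0.3] w 0.305 q [-35.   1. 107.  -0.  72.  -9.]
tool delta mm [0.4 0.8 0.6]
```

View pics/top2.png

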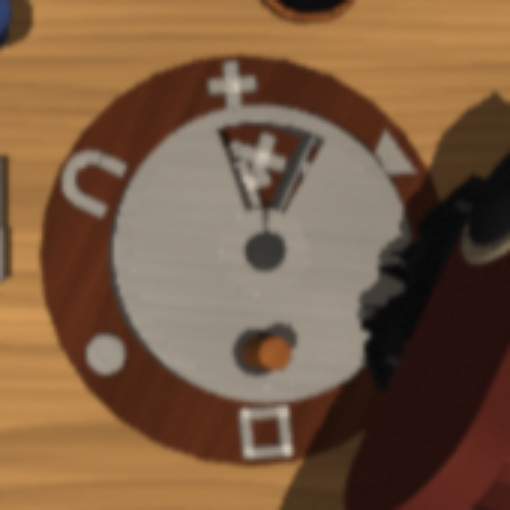

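View pics/side2.png

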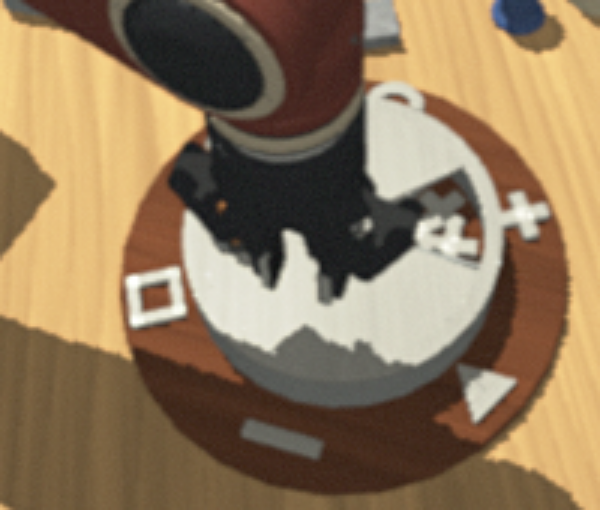

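The lid did not move, so the fingers missed the post. I'll check the projections against where the fingers appear in the pictures.

```bash
python3 - <<'E'
from h import *
np.set_printoptions(precision=3,suppress=True)
for k,p in((1,[.4635,-.1885,.067]),(2,[.5008,-.258,.067])):
    for n,(u0,v0) in(("side",(200,220)),("top",(330,130))):
        c=load(f"{n}{k}.npz");uv=c.proj([p,[p[0],p[1],.085],[.463,-.189,.102],[.463,-.189,.055],[.465,-.195,.102]])
        print(n,k,((uv-[u0,v0])*3).round(0).tolist())
# triangulate post top from both initial views: centre of brown blob
cs=[load("top0.npz"),load("side0.npz")]
U=[]
for c,roi in zip(cs,((400,440,230,265),(262,292,272,305))):
    h=cv2.cvtColor(c.img,cv2.COLOR_RGB2HSV);a,b,x,y=roi
    m=((h[x:y,a:b,0]<14)&(h[x:y,a:b,1]>120)&(h[x:y,a:b,2]>70)).astype(np.uint8)
    v,u=np.nonzero(m);print(len(u),u.min()+a,u.max()+a,v.min()+x,v.max()+x)
    P=c.cloud()[x:y,a:b][m>0];print(P.min(0),P.max(0),np.median(P,0))
# arm cloud near fingers in view 2 and 1
for k in(1,2):
  for n in("side","top"):
    c=load(f"{n}{k}.npz");P=c.cloud();h=cv2.cvtColor(c.img,cv2.COLOR_RGB2HSV)
    m=(P[...,2]>.06)&(P[...,2]<.13)&(h[...,2]<60)&(np.hypot(P[...,0]-.53,P[...,1]+.2)<.2)
    q=P[m];print(k,n,len(q),q.min(0) if len(q) else'',q.max(0) if len(q) else '',np.median(q,0) if len(q) else '')
    for lo in(.06,.075,.09,.105):
        z=q[(q[:,2]>lo)&(q[:,2]<lo+.015)]
        if len(z): print("   z",lo,len(z),z.min(0),z.max(0))
E
```

```text
side 1 [[231.0, 218.0], [229.0, 203.0], [225.0, 189.0], [232.0, 228.0], [229.0, 197.0]]
top 1 [[255.0, 350.0], [262.0, 351.0], [271.0, 352.0], [251.0, 351.0], [280.0, 349.0]]
side 2 [[304.0, 312.0], [303.0, 297.0], [225.0, 189.0], [232.0, 228.0], [229.0, 197.0]]
top 2 [[358.0, 294.0], [368.0, 293.0], [271.0, 352.0], [251.0, 351.0], [280.0, 349.0]]
164 400 439 242 264
[ 0.426 -0.253  0.01 ] [ 0.473 -0.17   0.106] [ 0.458 -0.19   0.101]
135 262 282 272 300
[ 0.432 -0.203  0.01 ] [ 0.473 -0.102  0.105] [ 0.459 -0.192  0.078]
1 side 31 [ 0.455 -0.225  0.06 ] [ 0.538 -0.168  0.128] [ 0.464 -0.222  0.12 ]
   z 0.06 10 [ 0.463 -0.21   0.06 ] [ 0.538 -0.19   0.064]
   z 0.105 8 [ 0.457 -0.224  0.118] [ 0.465 -0.221  0.12 ]
1 top 88 [ 0.456 -0.207  0.062] [ 0.541 -0.16   0.118] [ 0.531 -0.196  0.065]
   z 0.06 86 [ 0.521 -0.207  0.062] [ 0.541 -0.186  0.067]
   z 0.105 2 [ 0.456 -0.162  0.118] [ 0.475 -0.16   0.118]
2 side 41 [ 0.467 -0.276  0.06 ] [ 0.538 -0.205  0.129] [ 0.488 -0.258  0.123]
   z 0.06 3 [ 0.467 -0.209  0.06 ] [ 0.538 -0.205  0.065]
   z 0.105 13 [ 0.483 -0.275  0.114] [ 0.52 -0.25  0.12]
2 top 137 [ 0.471 -0.272  0.06 ] [ 0.541 -0.185  0.13 ] [ 0.527 -0.202  0.066]
   z 0.06 82 [ 0.471 -0.207  0.06 ] [ 0.541 -0.185  0.074]
   z 0.075 3 [ 0.471 -0.192  0.075] [ 0.473 -0.185  0.087]
   z 0.105 26 [ 0.475 -0.272  0.107] [ 0.526 -0.242  0.119]
```

```bash
python3 - <<'E'
import cv2
i=cv2.imread("pics/side0.png")[220:390,200:400]
cv2.imwrite("pics/side0c.png",cv2.resize(i,None,fx=4,fy=3.5))
E
```

```text
(no output)
```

View pics/side0c.png

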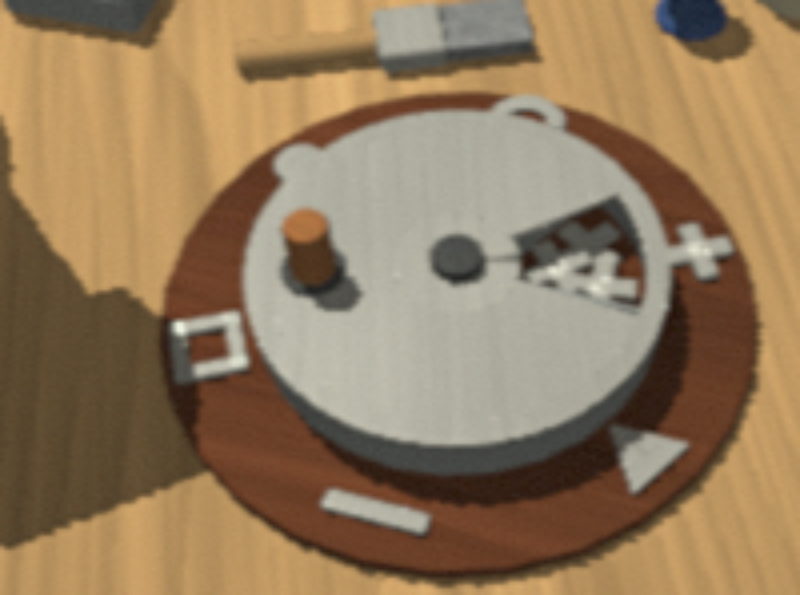

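```bash
python3 - <<'E'
from h import *
a=load("side1.npz").img[255:315,235:315,::-1];b=load("side2.npz").img[250:330,240:350,::-1]
f=lambda i,w:cv2.resize(i,(w,500),interpolation=cv2.INTER_NEAREST)
cv2.imwrite("pics/z1.png",np.hstack([f(a,400),f(b,400)]))
E
```

```text
(no output)
```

View pics/z1.png

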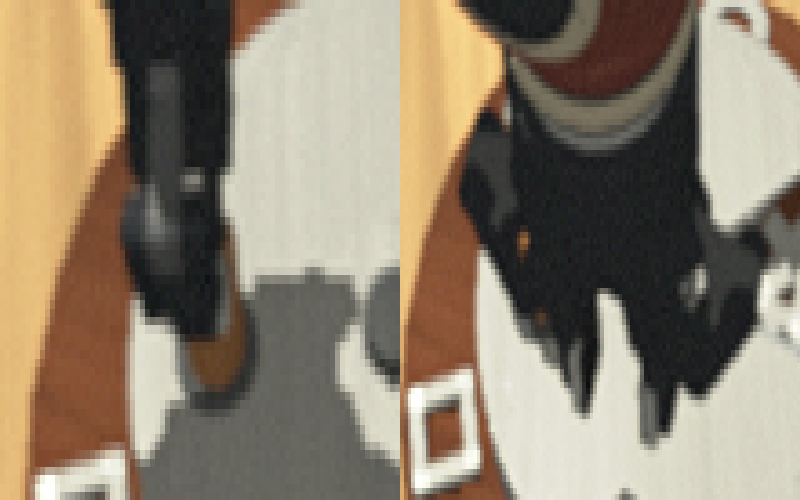

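```bash
python3 - <<'E'
from h import *
np.set_printoptions(precision=3,suppress=True)
c=load("side2.npz");P=c.cloud()
for v in range(296,324,2):
    print(v,[tuple((P[v,u]*1000).round().astype(int)) for u in (286,288,290,291,292,306,308,309,311)])
c=load("side1.npz");P=c.cloud()
print()
for v in range(280,304,2):
    print(v,[tuple((P[v,u]*1000).round().astype(int)) for u in (266,269,272,275,277,279,281)])
E
```

```text
296 [(np.int64(481), np.int64(-267), np.int64(186)), (np.int64(484), np.int64(-269), np.int64(188)), (np.int64(487), np.int64(-258), np.int64(169)), (np.int64(489), np.int64(-249), np.int64(152)), (np.int64(490), np.int64(-264), np.int64(177)), (np.int64(511), np.int64(-283), np.int64(206)), (np.int64(514), np.int64(-279), np.int64(197)), (np.int64(516), np.int64(-278), np.int64(195)), (np.int64(519), np.int64(-278), np.int64(194))]
298 [(np.int64(481), np.int64(-267), np.int64(179)), (np.int64(484), np.int64(-269), np.int64(182)), (np.int64(487), np.int64(-253), np.int64(153)), (np.int64(488), np.int64(-250), np.int64(148)), (np.int64(490), np.int64(-248), np.int64(143)), (np.int64(510), np.int64(-284), np.int64(201)), (np.int64(514), np.int64(-280), np.int64(194)), (np.int64(515), np.int64(-280), np.int64(192)), (np.int64(519), np.int64(-270), np.int64(174))]
300 [(np.int64(480), np.int64(-267), np.int64(173)), (np.int64(483), np.int64(-267), np.int64(174)), (np.int64(486), np.int64(-255), np.int64(150)), (np.int64(488), np.int64(-251), np.int64(144)), (np.int64(490), np.int64(-252
[... 8351 characters left out ...]
, np.int64(-200), np.int64(66))]
300 [(np.int64(441), np.int64(-193), np.int64(54)), (np.int64(447), np.int64(-194), np.int64(54)), (np.int64(453), np.int64(-198), np.int64(59)), (np.int64(458), np.int64(-200), np.int64(61)), (np.int64(462), np.int64(-201), np.int64(62)), (np.int64(466), np.int64(-202), np.int64(62)), (np.int64(469), np.int64(-201), np.int64(59))]
302 [(np.int64(441), np.int64(-200), np.int64(58)), (np.int64(447), np.int64(-200), np.int64(56)), (np.int64(452), np.int64(-200), np.int64(56)), (np.int64(458), np.int64(-203), np.int64(60)), (np.int64(461), np.int64(-203), np.int64(58)), (np.int64(465), np.int64(-203), np.int64(57)), (np.int64(469), np.int64(-204), np.int64(58))]
```

The depth maps from both views put the finger tips at z of about 0.107 when the reported TCP is 0.067. The real tips therefore sit about 40 mm above the reported TCP, and they passed just over the post. The lateral position agrees. From here I trust the cameras for height. I go back round and then lower further.

Emit:
drive_tool(series="0 -15 0 0 0 0 0.5; -0.36 0 -7 0 0.1033 0 0.5; -0.36 0 -7 0 0.1033 0 0.5; -0.36 0 -7 0 0.1033 0 0.5; -0.36 0 -7 0 0.1033 0 0.5; -0.36 0 -7 0 0.1033 0 0.5; -0.36 0 -7 0 0.1033 0 0.5; -0.36 0 -7 0 0.1033 0 0.5")

```text
time: 5.9
eef_pos: [0.4683, -0.2234, 0.0832]
ee_rot: [-89.9, 0.0, -157.7]
force: [-0.1, 0.1, -0.2]
gripper_width: 0.498
```

Emit:
drive_tool(series="-0.36 0 -7 0 0.1033 0 0.5; -0.36 0 -7 0 0.1033 0 0.5; -0.36 0 -7 0 0.1033 0 0.5; -0.36 0 -7 0 0.1033 0 0.5; -0.36 0 -7 0 0.1033 0 0.5; 0 0 0 0 0 0 0.5; 0 0 0 0 0 0 0.5; 0 0 0 0 0 0 0.5")

```text
time: 6.7
eef_pos: [0.4636, -0.1894, 0.0824]
ee_rot: [-90.0, 0.0, 173.1]
force: [0.4, 0.2, 0.3]
gripper_width: 0.499
```

```bash
cat > snap.py <<'E'
import sys
from h import *
from workcell import arm
def snap(k,tb=(130,300,330,500),sb=(220,390,200,400)):
    for n,b in(("top",tb),("side",sb)):
        c=arm.camera(n);np.savez(f"{n}{k}.npz",**c);i=c["image"][b[0]:b[1],b[2]:b[3],::-1]
        f=min(800/i.shape[1],500/i.shape[0])
        cv2.imwrite(f"pics/{n}{k}.png",cv2.resize(i,None,fx=f,fy=f,interpolation=cv2.INTER_CUBIC))
if __name__=="__main__": snap(sys.argv[1],*[tuple(map(int,a.split(","))) for a in sys.argv[2:]])
E
python3 snap.py 3;python3 go.py .463 -.189 .066
```

```text
t 6.8 pos [ 0.4634 -0.1893  0.0821] rot [-8.9990e+01  1.0000e-02  1.7305e+02] F [ 0.1 -0.3  0.2] w 0.497 q [-31.  -9. 115.  -0.  74.  66.]
tool delta mm [ 0.4 16.1 -0.2]
```

View pics/side3.png

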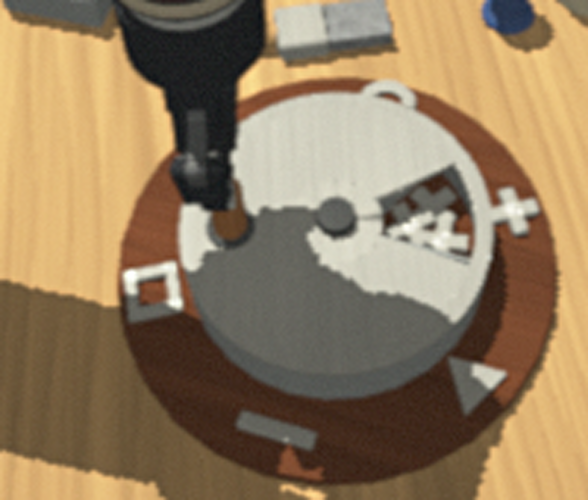

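Emit:
drive_tool(series="0 7 0 0 0 0 0.5; 0 7 0 0 0 0 0.5; 0 7 0 0 0 0 0.5; 0 7 0 0 0 0 0.5; 0 7 0 0 0 0 0.5; 0 5 0 0 0 0 0.5; 0 0 0 0 0 0 0.5; 0 0 0 0 0 0 0.5")

```text
time: 7.6
eef_pos: [0.4634, -0.1889, 0.0417]
ee_rot: [-90.0, -0.0, 173.0]
force: [-0.3, 0.0, -0.1]
gripper_width: 0.504
```

```bash
python3 snap.py 4 130,300,330,500 240,320,230,330;python3 go.py .463 -.189 .066; python3 - <<'E'
from h import *
c=load("side4.npz");P=c.cloud()
for v in range(284,306,2): print(v,[(P[v,u]*1000).round().astype(int).tolist() for u in (270,274,277,280)])
E
```

```text
t 7.7 pos [ 0.4637 -0.1891  0.0422] rot [-8.9980e+01  4.0000e-02  1.7302e+02] F [-0.1 -0.2  0.2] w 0.496 q [-31.  -6. 116.   0.  69.  66.]
tool delta mm [  0.7 -23.8  -0. ]
284 [[459, -242, 185], [463, -219, 147], [468, -219, 147], [473, -219, 145]]
286 [[458, -245, 184], [464, -239, 174], [469, -240, 175], [472, -220, 140]]
288 [[458, -248, 184], [464, -250, 186], [469, -249, 183], [472, -223, 139]]
290 [[458, -253, 186], [464, -253, 185], [468, -252, 182], [471, -223, 133]]
292 [[457, -254, 183], [464, -255, 182], [468, -255, 181], [471, -225, 128]]
294 [[457, -255, 179], [463, -258, 182], [468, -256, 176], [471, -231, 133]]
296 [[456, -252, 167], [462, -253, 167], [467, -254, 167], [471, -236, 135]]
298 [[455, -248, 154], [461, -249, 154], [466, -250, 153], [470, -239, 134]]
300 [[453, -240, 133], [460, -241, 133], [465, -244, 138], [470, -242, 132]]
302 [[448, -200, 57], [458, -223, 96], [463, -224, 95], [468, -218, 83]]
304 [[448, -205, 57], [455, -205, 56], [461, -207, 58], [466, -206, 55]]
```

View pics/side4.png

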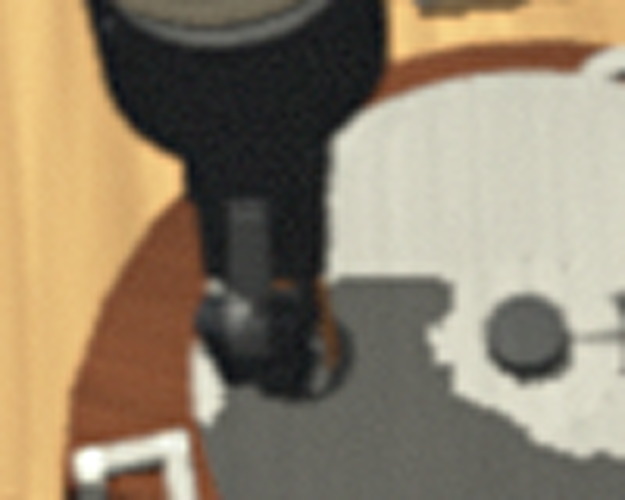

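The tips are now at about 83 mm, well around the post, and no force shows. I go 10 mm lower, narrow the cage and swing.

Emit:
drive_tool(series="0 5 0 0 0 0 0.4; 0 5 0 0 0 0 0.31; 0 0 0 0 0 0 0.31; 0 0 0 0 0 0 0.31; -0.2 0 5.3 0 -0.0775 0 0.31; -0.2 0 5.3 0 -0.0775 0 0.31; 0 0 0 0 0 0 0.31; 0 0 0 0 0 0 0.31")

```text
time: 8.5
eef_pos: [0.4629, -0.1996, 0.0319]
ee_rot: [-90.0, 0.0, -178.2]
force: [-0.1, -1.1, -0.1]
gripper_width: 0.31
```

```bash
python3 snap.py 5;python3 go.py .463 -.189 .066
```

```text
t 8.6 pos [ 0.463  -0.1996  0.032 ] rot [-8.9980e+01  1.0000e-02 -1.7816e+02] F [-0.3  0.8  0.5] w 0.311 q [-32.  -4. 116.  -0.  68.  56.]
tool delta mm [ -0.4 -34.  -10.5]
```

View pics/top5.png

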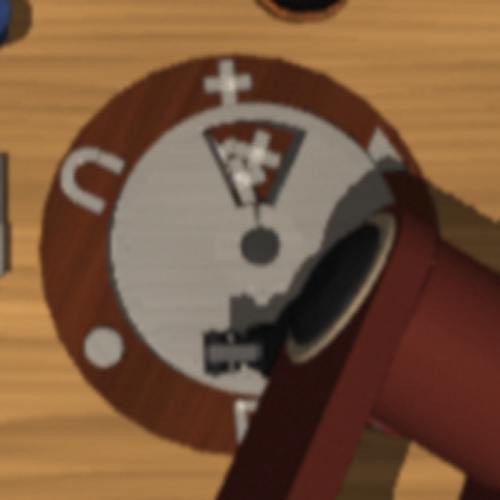

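The opening has turned with the tool, so the lid follows. I continue the remaining 14 steps.

Emit:
drive_tool(series="-0.2 0 5.3 0 -0.0775 0 0.31; -0.2 0 5.3 0 -0.0775 0 0.31; -0.2 0 5.3 0 -0.0775 0 0.31; -0.2 0 5.3 0 -0.0775 0 0.31; -0.2 0 5.3 0 -0.0775 0 0.31; -0.2 0 5.3 0 -0.0775 0 0.31; -0.2 0 5.3 0 -0.0775 0 0.31; -0.2 0 5.3 0 -0.0775 0 0.31")

```text
time: 9.4
eef_pos: [0.4767, -0.2382, 0.0318]
ee_rot: [-90.1, 0.0, -142.4]
force: [-0.6, 2.5, 1.6]
gripper_width: 0.314
```

Emit:
drive_tool(series="-0.2 0 5.3 0 -0.0775 0 0.31; -0.2 0 5.3 0 -0.0775 0 0.31; -0.2 0 5.3 0 -0.0775 0 0.31; -0.2 0 5.3 0 -0.0775 0 0.31; -0.2 0 5.3 0 -0.0775 0 0.31; -0.2 0 5.3 0 -0.0775 0 0.31; 0 0 0 0 0 0 0.31; 0 0 0 0 0 0 0.31")

```text
time: 10.2
eef_pos: [0.5013, -0.2588, 0.0318]
ee_rot: [-90.0, -0.0, -116.0]
force: [0.2, 0.1, 0.2]
gripper_width: 0.311
```

```bash
python3 snap.py 6;python3 go.py .5011 -.2587 .032
```

```text
t 10.3 pos [ 0.5012 -0.2588  0.0318] rot [-8.999e+01 -1.000e-02 -1.160e+02] F [ 0.   0.4 -0.6] w 0.31 q [-35.   4. 108.  -0.  68.  -9.]
tool delta mm [-0.  -0.2 -0.1]
```

View pics/top6.png

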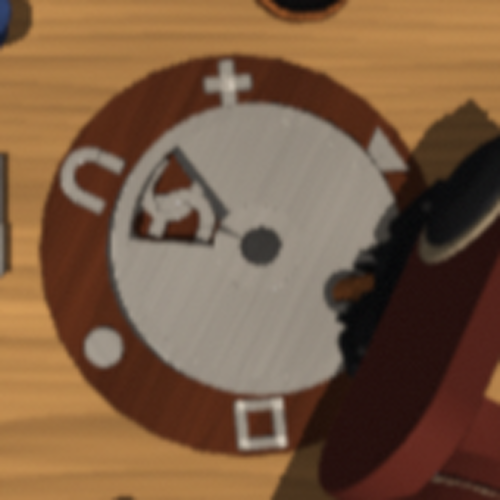

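View pics/side6.png

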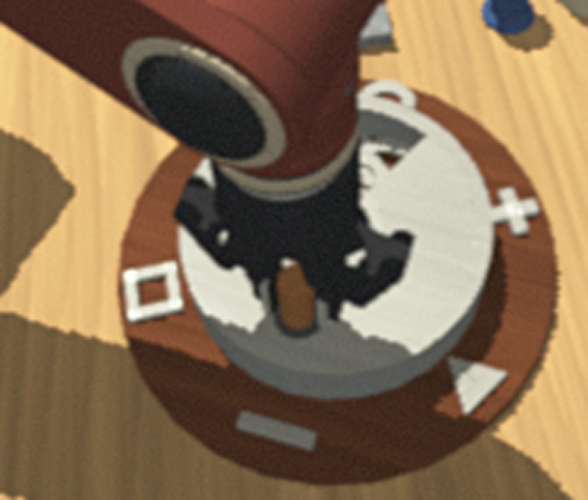

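```bash
cat > opening.py <<'E'
import sys
from h import *
def opening(f):
    c=load(f);P=c.cloud();h=cv2.cvtColor(c.img,cv2.COLOR_RGB2HSV)
    v,u=np.mgrid[:400,:640];W=c.plane(np.c_[u.ravel(),v.ravel()],.055).reshape(400,640,3)
    o=np.array([.5300,-.1973]) if 'top' in f else np.array([.532,-.1975])
    d=W[...,:2]-o;r=np.hypot(d[...,0],d[...,1]);a=np.degrees(np.arctan2(d[...,1],d[...,0]))
    rm=(r>.04)&(r<.085)&(P[...,2]<.049)&(P[...,2]>-.01)
    n,l,st,ce=cv2.connectedComponentsWithStats(rm.astype(np.uint8))
    i=1+np.argmax(st[1:,4]);m=l==i
    # bearing of each edge per radius band (top face edges), unwrap around the mean
    a0=np.degrees(np.angle(np.exp(1j*np.radians(a[m])).mean()));da=(a-a0+180)%360-180
    L,H=[],[]
    for rr in np.arange(.045,.085,.005):
        b=m&(abs(r-rr)<.0025);
        if b.sum()>4: L.append(da[b].min());H.append(da[b].max())
    print(f,"n",m.sum(),"centroid bearing",a0.round(1),"edges",(a0+np.array(L)).round(1),(a0+np.array(H)).round(1),"mid",(a0+(np.median(L)+np.median(H))/2).round(2))
for f in sys.argv[1:]: opening(f)
E
python3 opening.py top0.npz side0.npz top6.npz
```

```text
top0.npz n 554 centroid bearing -4.6 edges [-28.5 -29.4 -29.2 -29.1 -29.  -29.7 -29.5 -29.4 -28.7] [19.5 18.7 19.3 19.1 19.5 19.3 18.8 19.5 19. ] mid -4.99
side0.npz n 563 centroid bearing -5.9 edges [-28.9 -27.5 -28.3 -29.1 -29.2 -29.2 -29.3 -29.3 -28.9] [17.1 17.3 17.6 17.7 17.9 18.  18.2 18.3 18.4] mid -5.6
top6.npz n 571 centroid bearing 63.0 edges [39.6 38.7 39.  39.5 38.6 38.8 38.2 38.5 38.9] [86.  86.3 86.7 87.  87.2 87.4 86.1 86.4 86.5] mid 62.65
```

Emit:
drive_tool(series="0 0 0 0 0 0 0.5; 0 0 0 0 0 0 0.5; 0 -20 0 0 0 0 0.5; 0 -25 0 0 0 0 0.5; 0 -30 0 0 0 0 0.5; 0 -35 0 0 0 0 0.5; 50 0 0 0 0 0 0.5; 50 0 0 0 0 0 0.5")

```text
time: 11.1
eef_pos: [0.4585, -0.3498, 0.1443]
ee_rot: [-89.8, -0.1, -115.8]
force: [0.1, -0.1, -1.1]
gripper_width: 0.5
```

```bash
python3 snap.py 7;python3 go.py .5011 -.2587 .032; python3 opening.py top7.npz side7.npz; python3 -c "
from meas import *
for n in ('top7.npz','side7.npz'): feeder(load(n))"
```

```text
t 11.2 pos [ 0.4555 -0.3531  0.1426] rot [ -89.93   -0.14 -116.27] F [-0.   0.4 -0.6] w 0.504 q [-45.  -2. 102.  -0.  79. -19.]
tool delta mm [-105.1  110.3   -1.1]
top7.npz n 571 centroid bearing 63.0 edges [39.6 38.7 39.  39.5 38.6 38.8 38.2 38.5 38.9] [86.  86.3 86.7 87.  87.2 87.4 86.1 86.4 86.5] mid 62.65
side7.npz n 506 centroid bearing 62.2 edges [38.8 38.9 39.  39.  39.  37.8 37.9 38.  38.1] [86.7 86.3 85.9 85.6 86.9 86.7 86.3 86.  85.8] mid 62.55
lid ellipse ((529.6201782226562, -197.337158203125), (201.38693237304688, 202.09959411621094), 172.9076385498047)
sample px [407. 158.] 129 r 0.1239 ang 4.2
sample px [460. 182.] 113 r 0.1267 ang -55.0
sample px [359. 189.] 182 r 0.1265 ang 64.2
sample px [465. 241.] 99 r 0.1237 ang -115.5
sample px [365. 248.] 130 r 0.1235 ang 124.1
sample px [418. 273.] 186 r 0.1228 ang -175.7
post [ 0.49798742 -0.25521233] 121 r 0.06595579844235014 ang -118.65963402128772 z 0.10135574232871046
lid ellipse ((552.3758544921875, -194.13525390625), (155.51531982421875, 207.43345642089844), 8.533262252807617)
sample px [333. 251.] 98 r 0.1246 ang 72.0
sample px [374. 291.] 159 r 0.1035 ang 3.2
sample px [361. 350.] 200 r 0.118 ang -65.0
sample px [282. 363.] 21 r 0.1424 ang -131.4
sample px [300. 368.] 91 r 0.1365 ang -117.7
post [ 0.50149589 -0.26038182] 129 r 0.0835307085466348 ang -127.52567798915788 z 0.10114446501647727
```

View pics/top7.png

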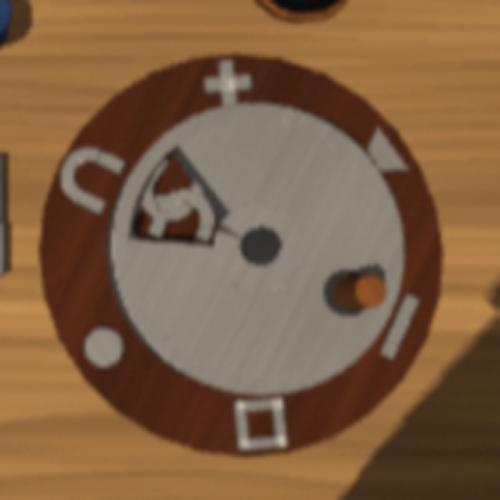

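The opening bears 62.6° in both views and the horseshoe 64.2°. That is about 1.6°, or 1.7 mm off, well inside 6 mm. Now over to the fin of the large box.

Emit:
drive_tool(series="-36.5 0 -11.5 0 0 0 0.5; -36.5 0 -11.5 0 0 0 0.5; -36.5 0 -11.5 0 0 0 0.5; -36.5 0 -11.5 0 0 0 0.5; -36.5 0 -11.5 0 0 0 0.5; -36.5 0 -11.5 0 0 0 0.5; -36.5 0 -11.5 0 0 0 0.5; -36.5 0 -11.5 0 0 0 0.5")

```text
time: 12.0
eef_pos: [0.5023, -0.0438, 0.1417]
ee_rot: [-90.0, 0.0, -115.9]
force: [0.1, 0.6, 0.3]
gripper_width: 0.502
```

Emit:
drive_tool(series="-36.5 0 -11.5 0 0 0 0.5; -36.5 0 -11.5 0 0 0 0.5; -36.5 0 -11.5 0 0 0 0.5; -36.5 0 -11.5 0 0 0 0.5; -36.5 0 -11.5 0 0 0 0.5; -36.5 0 -11.5 0 0 0 0.5; 0 0 0 0 0.128 0 0.5; 0 0 0 0 0.128 0 0.5")

```text
time: 12.8
eef_pos: [0.5356, 0.1831, 0.1414]
ee_rot: [-90.0, -0.0, -130.8]
force: [-1.0, 0.1, 0.1]
gripper_width: 0.501
```

Emit:
drive_tool(series="0 0 0 0 0.128 0 0.5; 0 0 0 0 0.128 0 0.5; 0 0 0 0 0.128 0 0.5; 0 0 0 0 0.128 0 0.5; 0 0 0 0 0.128 0 0.5; 0 0 0 0 0.128 0 0.5; 0 0 0 0 0.128 0 0.5; 0 0 0 0 0.128 0 0.5")

```text
time: 13.6
eef_pos: [0.5357, 0.1817, 0.1415]
ee_rot: [-90.0, -0.0, 170.4]
force: [0.1, 0.0, 0.2]
gripper_width: 0.498
```

```bash
python3 go.py .5385 .177 .1426; python3 - <<'E'
from h import *
# fin top via ray on plane from both initial views, white colour + depth
for n in("top0.npz","side0.npz"):
    c=load(n);P=c.cloud()
    m=(P[...,2]>.093)&(P[...,2]<.112)&(abs(P[...,0]-.538)<.06)&(abs(P[...,1]-.177)<.04)
    v,u=np.nonzero(m);q=c.plane(np.c_[u,v],.1025)[:,:2]
    print(n,len(u),cv2.minAreaRect((q*1000).astype(np.float32)))
    # box rails at z .073
    m=(P[...,2]>.066)&(P[...,2]<.080)&(abs(P[...,0]-.544)<.1)&(abs(P[...,1]-.218)<.12)
    v,u=np.nonzero(m);q=c.plane(np.c_[u,v],.073)[:,:2];print(cv2.minAreaRect((q*1000).astype(np.float32)))
E
```

```text
t 13.6 pos [0.5357 0.1817 0.1415] rot [-9.0010e+01 -4.0000e-02  1.7043e+02] F [0.1 0.  0.2] w 0.498 q [ 11.  -3. 103.   0.  80. 111.]
tool delta mm [-3.6 -1.1  4.2]
top0.npz 194 ((538.0341796875, 175.86399841308594), (13.835790634155273, 49.67585754394531), 80.55194854736328)
((545.1220092773438, 217.9232177734375), (179.47918701171875, 106.00804138183594), 80.63936614990234)
side0.npz 120 ((540.2982177734375, 170.42483520507812), (18.821929931640625, 49.60923767089844), 80.41707611083984)
((547.13232421875, 214.85684204101562), (186.95831298828125, 106.3852767944336), 80.44476318359375)
```

Emit:
drive_tool(series="-3.5 0 5.5 0 0 0 0.5; 0 20 0 0 0 0 0.5; 0 20 0 0 0 0 0.5; 0 20 0 0 0 0 0.5; 0 15 0 0 0 0 0.5; 0 14 0 0 0 0 0.5; 0 0 0 0 0 0 0.5; 0 0 0 0 0 0 0.5")

```text
time: 14.4
eef_pos: [0.5389, 0.1752, 0.0529]
ee_rot: [-90.0, -0.0, 170.8]
force: [-0.1, -0.2, -0.7]
gripper_width: 0.499
```

```bash
python3 snap.py 8 140,270,140,300 90,230,220,380;python3 go.py .5385 .1755 .0395
```

```text
t 14.5 pos [0.5397 0.1754 0.0541] rot [-9.0040e+01  1.1000e-01  1.7075e+02] F [-0.3  0.5  0.3] w 0.502 q [ 10.   2. 107.   0.  70. 110.]
tool delta mm [ 1.3 14.5  0.1]
```

View pics/side8.png

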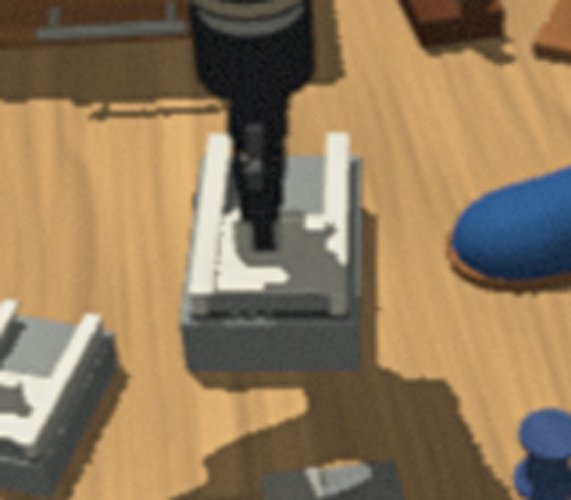

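View pics/top8.png

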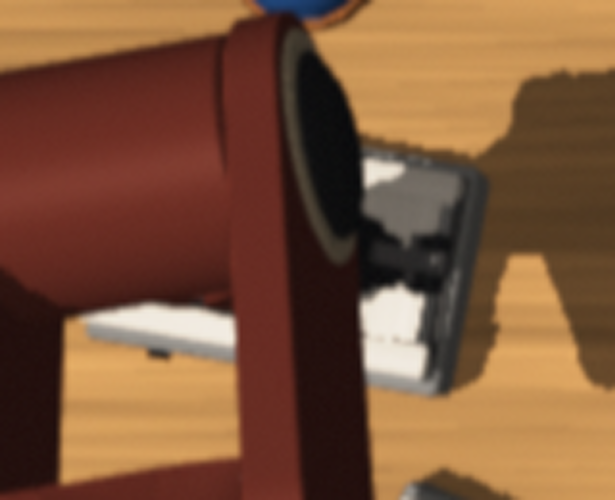

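Emit:
drive_tool(series="0 7 0 0 0 0 0.4; 0 7 0 0 0 0 0.2; 0 0 0 0 0 0 0.2; 0 0 0 0 0 0 0.2; 0 0 0 0 0 0 0.2; 0 0 -5 0 0 0 0.2; 0 0 -10 0 0 0 0.2; 0 0 -10 0 0 0 0.2")

```text
time: 15.3
eef_pos: [0.543, 0.2002, 0.0389]
ee_rot: [-90.0, 0.0, 170.7]
force: [0.3, -2.7, -0.3]
gripper_width: 0.198
```

Emit:
drive_tool(series="0 0 -10 0 0 0 0.2; 0 0 -10 0 0 0 0.2; 0 0 -10 0 0 0 0.2; 0 0 -10 0 0 0 0.2; 0 0 -10 0 0 0 0.2; 0 0 -5 0 0 0 0.2; 0 0 0 0 0 0 0.2; 0 0 0 0 0 0 0.2")

```text
time: 16.1
eef_pos: [0.5514, 0.2545, 0.0387]
ee_rot: [-90.0, -0.0, 170.7]
force: [-0.8, -0.2, 0.0]
gripper_width: 0.202
```

```bash
python3 snap.py 9 140,270,140,300 90,230,220,380;python3 go.py .5385 .1755 .0395
```

```text
t 16.2 pos [0.5514 0.2541 0.0387] rot [-9.0010e+01 -3.0000e-02  1.7072e+02] F [ 0.6  0.3 -1.1] w 0.199 q [ 18.   9. 102.   0.  69. 117.]
tool delta mm [ 0.  -0.9 79.6]
```

View pics/side9.png

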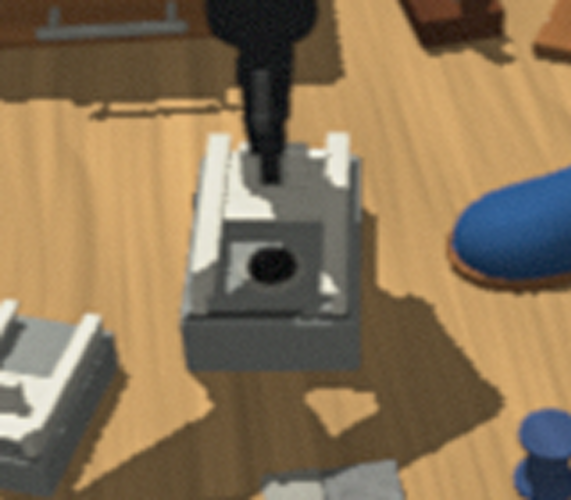

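The button at side-crop pixel (272,265) is clear and the cover is open. Measure the button, release the fin and rise.

Emit:
drive_tool(series="0 0 0 0 0 0 0.35; 0 0 0 0 0 0 0.35; 0 -15 0 0 0 0 0.35; 0 -25 0 0 0 0 0.35; 0 -30 0 0 0 0 0; 0 0 30 0 0 0 0; 0 0 30 0 0 0 0; 0 0 0 0 0 0 0")

```text
time: 17.0
eef_pos: [0.5422, 0.1927, 0.1104]
ee_rot: [-90.0, 0.1, 170.6]
force: [-0.6, 0.6, -0.9]
gripper_width: -0.004
```

```bash
python3 snap.py 10 140,270,140,300 90,230,220,380; python3 - <<'E'
from h import *
for n in("side9.npz","side10.npz","top10.npz"):
    c=load(n);P=c.cloud();h=c.img.max(-1)
    m=((h<45)&(P[...,2]>.045)&(P[...,2]<.072)&(abs(P[...,0]-.538)<.035)&(abs(P[...,1]-.176)<.035))
    v,u=np.nonzero(m)
    if len(u)<20: print(n,len(u));continue
    q=c.plane(np.c_[u,v],.06)[:,:2]
    print(n,len(u),"px",u.mean(),v.mean(),q.mean(0),q.max(0)-q.min(0),np.median(P[m][:,2]))
    m=(P[...,2]>.093)&(P[...,2]<.112)&(abs(P[...,0]-.55)<.06)&(abs(P[...,1]-.25)<.06)
    v,u=np.nonzero(m);q=c.plane(np.c_[u,v],.1025)[:,:2];print("fin?",len(u),cv2.minAreaRect((q*1000).astype(np.float32)) if len(u) else '')
E
python3 go.py .5385 .1755 .1095
```

```text
side9.npz 96 px 296.0208333333333 164.02083333333334 [0.54093955 0.17239231] [0.03067838 0.03448877] 0.06049083349222134
fin? 97 ((554.4208374023438, 245.298828125), (53.3201904296875, 47.872833251953125), 28.89944076538086)
side10.npz 85 px 295.6823529411765 164.0 [0.54010237 0.17260826] [0.02818859 0.032069  ] 0.060452060791563116
fin? 89 ((552.7345581054688, 244.67477416992188), (20.856496810913086, 49.81089782714844), 80.38812255859375)
top10.npz 91 px 235.5934065934066 209.4065934065934 [0.53611879 0.17013262] [0.04635303 0.04728957] 0.060383362454606
fin? 0 
t 17.1 pos [0.5424 0.1947 0.1099] rot [-9.0060e+01  7.0000e-02  1.7066e+02] F [-0.7  0.6  0.5] w 0.001 q [ 12.   0. 104.   0.  76. 112.]
tool delta mm [ 0.7  0.4 19.6]
```

View pics/side10.png

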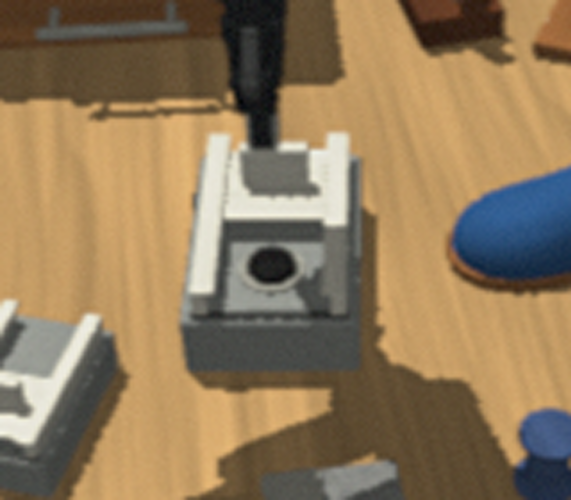

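Emit:
drive_tool(series="0.5 0 20.5 0 0 0 0; 0 15 0 0 0 0 0; 0 15 0 0 0 0 0; 0 15 0 0 0 0 0; 0 10 0 0 0 0 0; 0 0 0 0 0 0 0; 0 0 0 0 0 0 0; 0 0 0 0 0 0 0")

```text
time: 17.9
eef_pos: [0.5389, 0.1751, 0.0545]
ee_rot: [-90.0, 0.1, 170.7]
force: [0.2, -0.0, -0.8]
gripper_width: -0.002
```

```bash
python3 snap.py 11 140,270,140,300 110,200,250,350;python3 go.py .539 .1745 .017;python3 - <<'E'
from h import *
c=load("side11.npz");P=c.cloud()
for v in range(146,176,2): print(v,[(P[v,u]*1000).round().astype(int).tolist() for u in (290,293,295,297,300)])
E
```

```text
t 18.0 pos [0.539  0.175  0.0548] rot [-9.0040e+01  1.0000e-01  1.7073e+02] F [0.2 0.2 1. ] w 0.0 q [ 10.   2. 107.   0.  71. 110.]
tool delta mm [-0.  37.8  0.5]
146 [[528, 146, 141], [535, 141, 144], [540, 145, 140], [544, 142, 142], [559, 230, 69]]
148 [[529, 172, 114], [536, 161, 122], [540, 158, 123], [546, 168, 114], [558, 221, 70]]
150 [[529, 170, 109], [535, 161, 115], [540, 162, 114], [545, 167, 110], [556, 212, 71]]
152 [[528, 170, 103], [535, 163, 108], [540, 164, 107], [545, 164, 105], [558, 230, 49]]
154 [[528, 168, 98], [535, 162, 103], [539, 159, 104], [544, 163, 100], [556, 219, 52]]
156 [[530, 216, 51], [538, 216, 50], [543, 216, 50], [548, 216, 48], [556, 214, 49]]
158 [[529, 210, 50], [537, 208, 50], [542, 208, 49], [547, 205, 51], [555, 207, 48]]
160 [[528, 201, 50], [535, 188, 61], [540, 188, 60], [545, 185, 62], [553, 186, 60]]
162 [[527, 185, 58], [534, 180, 61], [539, 180, 60], [544, 179, 61], [552, 178, 61]]
164 [[526, 175, 60], [533, 170, 63], [538, 171, 62], [543, 170, 62], [551, 167, 63]]
166 [[525, 169, 59], [532, 164, 62], [538, 165, 60], [543, 167, 58], [550, 165, 59]]
168 [[525, 166, 55], [532, 161, 58], [537, 159, 59], [542, 159, 59], [550, 163, 53]]
170 [[524, 159, 54], [531, 158, 54], [536, 158, 53], [541, 155, 56], [549, 156, 53]]
172 [[523, 155, 51], [531, 155, 51], [536, 154, 50], [541, 154, 49], [548, 153, 49]]
174 [[523, 150, 49], [530, 146, 52], [535, 146, 51], [540, 144, 52], [547, 144, 51]]
```

View pics/side11.png

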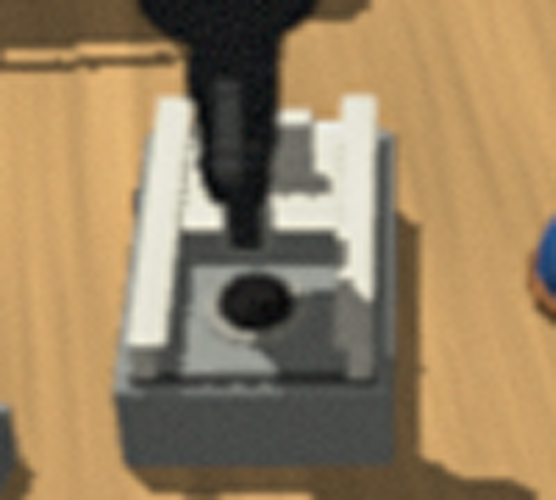

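The tip reads about 96 mm at reported z 0.055, so the offset is about 42 mm. Contact should come near reported 0.018 and full press near 0.012. I descend gently.

Emit:
drive_tool(series="0 15 0 0 0 0 0; 0 12 0 0 0 0 0; 0 6 0 0 0 0 0; 0 3 0 0 0 0 0; 0 2 0 0 0 0 0; 0 1 0 0 0 0 0; 0 1 0 0 0 0 0; 0 0 0 0 0 0 0")

```text
time: 18.8
eef_pos: [0.5371, 0.1745, 0.0163]
ee_rot: [-89.9, -0.2, 170.8]
force: [-12.2, -2.9, 19.4]
gripper_width: 0.001
```

```bash
python3 snap.py 12 140,270,140,300 110,200,250,350;python3 go.py .539 .1745 .017;python3 - <<'E'
from h import *
c=load("side12.npz");P=c.cloud()
for v in range(150,176,2): print(v,[(P[v,u]*1000).round().astype(int).tolist() for u in (286,290,293,295,297,300,303,306)])
E
```

```text
t 18.9 pos [0.5371 0.1745 0.0163] rot [-89.89  -0.22 170.75] F [-12.3  -2.6  19.5] w -0.002 q [ 10.   5. 108.  -0.  67. 110.]
tool delta mm [-1.9 -0.7 -0.3]
150 [[521, 221, 69], [526, 119, 151], [533, 120, 149], [538, 122, 147], [543, 129, 141], [557, 214, 69], [564, 210, 71], [572, 212, 69]]
152 [[517, 123, 143], [526, 118, 146], [532, 115, 147], [537, 113, 149], [541, 117, 145], [557, 226, 53], [565, 228, 50], [573, 226, 50]]
154 [[520, 228, 49], [525, 114, 144], [532, 114, 143], [536, 112, 144], [541, 121, 135], [557, 221, 50], [564, 221, 49], [572, 217, 51]]
156 [[519, 218, 51], [525, 122, 131], [532, 119, 133], [536, 121, 130], [541, 120, 131], [556, 212, 50], [563, 209, 52], [571, 210, 50]]
158 [[519, 212, 50], [526, 145, 106], [533, 142, 107], [537, 140, 108], [542, 134, 112], [555, 206, 49], [562, 202, 51], [570, 202, 50]]
160 [[518, 204, 49], [527, 172, 76], [534, 162, 83], [538, 161, 84], [544, 166, 79], [553, 195, 52], [561, 194, 51], [569, 194, 51]]
162 [[517, 192, 53], [526, 171, 70], [533, 161, 78], [538, 161, 77], [543, 163, 74], [552, 182, 57], [560, 186, 52], [568, 186, 51]]
164 [[517, 191, 47], [526, 179, 56], [533, 163, 70], [538, 164, 68], [542, 158, 72], [551, 177, 54], [559, 179, 52], [567, 178, 51]]
166 [[516, 180, 50], [525, 173, 55], [532, 161, 64], [537, 163, 63], [542, 161, 63], [550, 167, 57], [558, 168, 54], [566, 171, 50]]
168 [[515, 172, 50], [525, 169, 52], [532, 166, 54], [537, 164, 55], [542, 161, 56], [550, 164, 53], [557, 164, 52], [565, 162, 52]]
170 [[514, 164, 51], [524, 161, 53], [531, 158, 54], [536, 157, 54], [490, -582, 730], [549, 157, 53], [556, 158, 50], [564, 155, 52]]
172 [[513, 158, 50], [523, 156, 51], [531, 156, 49], [536, 154, 50], [541, 154, 50], [548, 148, 54], [555, 150, 51], [563, 150, 50]]
174 [[513, 150, 51], [523, 149, 50], [530, 149, 49], [535, 144, 53], [540, 145, 51], [547, 144, 51], [554, 142, 52], [561, 138, 54]]
```

View pics/side12.png

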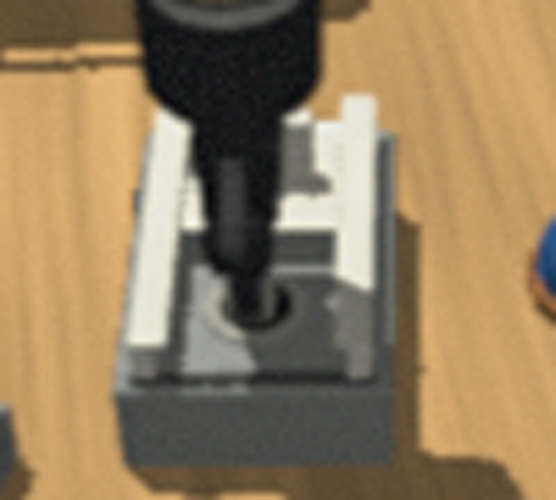

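View pics/top12.png

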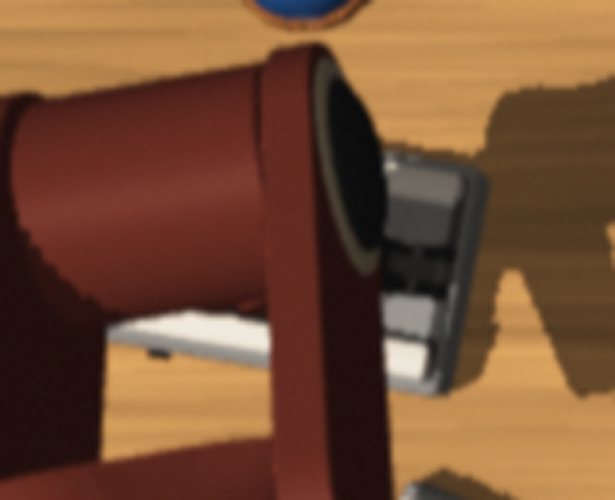

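The button face now reads about 54–55 mm (it was 60), and 19 N is far above the 5 N spring, so it is bottomed. I hold with a touch more, then retreat straight up.

Emit:
drive_tool(series="0 0.5 0 0 0 0 0; 0 0 0 0 0 0 0; 0 -2 0 0 0 0 0; 0 -5 0 0 0 0 0; 0 -10 0 0 0 0 0; 0 -20 0 0 0 0 0; 0 -30 0 0 0 0 0; 0 -30 0 0 0 0 0")

```text
time: 19.7
eef_pos: [0.5378, 0.1747, 0.1108]
ee_rot: [-90.0, -0.1, 170.7]
force: [-0.2, 0.3, 0.1]
gripper_width: 0.0
```

```bash
python3 go.py .5514 .2541 .1100; python3 snap.py 13 140,270,140,300 110,200,250,350; python3 - <<'E'
from h import *
for n in("side13.npz","top13.npz"):
    c=load(n);P=c.cloud();h=c.img.max(-1)
    m=((h<45)&(P[...,2]>.045)&(P[...,2]<.072)&(abs(P[...,0]-.538)<.012)&(abs(P[...,1]-.174)<.012))
    print(n,m.sum(),np.median(P[m][:,2]))
    m=(P[...,2]>.095)&(P[...,2]<.110)&(abs(P[...,0]-.55)<.06)&(abs(P[...,1]-.25)<.06)
    v,u=np.nonzero(m)
    if len(u): q=c.plane(np.c_[u,v],.1025)[:,:2];print("fin",len(u),cv2.minAreaRect((q*1000).astype(np.float32)))
E
```

```text
t 19.7 pos [0.5378 0.1747 0.1108] rot [-8.9980e+01 -5.0000e-02  1.7073e+02] F [-0.2  0.3  0.1] w 0.0 q [ 10.  -1. 105.   0.  76. 110.]
tool delta mm [ -0.7   0.8 -80.6]
side13.npz 58 0.06066953173593233
fin 50 ((552.6630249023438, 244.68563842773438), (20.851940155029297, 49.669189453125), 80.3799819946289)
top13.npz 15 0.06080962923003998
```

View pics/side13.png

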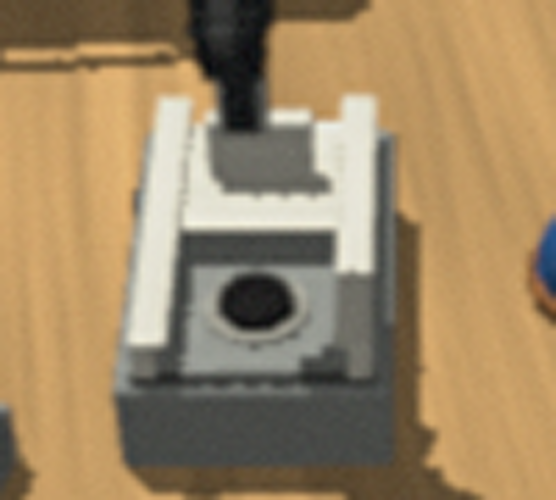

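The button is back up at 60 mm, and the cover is open about 75 mm. I return to the fin and slide the cover home.

Emit:
drive_tool(series="-0.5 0 -38 0 0 0 0.5; 0 0 -38 0 0 0 0.5; 0 0 0 0 0 0 0.5; 0 18 0 0 0 0 0.5; 0 18 0 0 0 0 0.5; 0 18 0 0 0 0 0.5; 0 18 0 0 0 0 0.5; 0 0 0 0 0 0 0.4")

```text
time: 20.6
eef_pos: [0.548, 0.2483, 0.0343]
ee_rot: [-89.8, -0.4, 170.7]
force: [-0.4, -0.2, -0.9]
gripper_width: 0.399
```

Emit:
drive_tool(series="0 0 0 0 0 0 0.2; 0 0 0 0 0 0 0.2; 0 0 0 0 0 0 0.2; 0 0 5 0 0 0 0.2; 0 0 10 0 0 0 0.2; 0 0 10 0 0 0 0.2; 0 0 10 0 0 0 0.2; 0 0 10 0 0 0 0.2")

```text
time: 21.4
eef_pos: [0.5437, 0.2043, 0.0385]
ee_rot: [-90.0, 0.0, 170.7]
force: [0.1, 1.0, 0.6]
gripper_width: 0.201
```

```bash
python3 go.py .5385 .1755 .039
```

```text
t 21.4 pos [0.5437 0.2043 0.0385] rot [-9.0010e+01  2.0000e-02  1.7071e+02] F [0.1 1.  0.6] w 0.201 q [ 13.   5. 105.   0.  69. 113.]
tool delta mm [ 0.5 -0.5 29.2]
```

Emit:
drive_tool(series="0 0 10 0 0 0 0.2; 0 0 10 0 0 0 0.2; 0 0 7 0 0 0 0.2; 0 0 2 0 0 0 0.2; 0 0 1 0 0 0 0.2; 0 0 1 0 0 0 0.2; 0 0 0 0 0 0 0.2; 0 0 0 0 0 0 0.2")

```text
time: 22.2
eef_pos: [0.5387, 0.1753, 0.0382]
ee_rot: [-90.0, 0.0, 170.8]
force: [2.2, 3.8, -1.0]
gripper_width: 0.198
```

Emit:
drive_tool(series="0 0 1 0 0 0 0.2; 0 0 1 0 0 0 0.2; 0 0 0 0 0 0 0.2; 0 0 0 0 0 0 0.2; 0 0 0 0 0 0 0.2; 0 0 0 0 0 0 0.2; 0 0 0 0 0 0 0.2; 0 0 0 0 0 0 0.2")

```text
time: 23.0
eef_pos: [0.5387, 0.1753, 0.0381]
ee_rot: [-90.3, 0.0, 170.7]
force: [3.5, 12.1, -4.0]
gripper_width: 0.196
```

Force rises to 12 N with no motion, so the cover is against its stop. Relax, open, rise and look.

Emit:
drive_tool(series="0 0 -2 0 0 0 0.3; 0 0 -1 0 0 0 0.45; 0 0 0 0 0 0 0.45; 0 -10 0 0 0 0 0.45; 0 -20 0 0 0 0 0.45; 0 -30 0 0 0 0 0.45; 0 -40 0 0 0 0 0.45; 0 -50 0 0 0 0 0.45")

```text
time: 23.8
eef_pos: [0.5374, 0.175, 0.1885]
ee_rot: [-89.9, -0.2, 170.7]
force: [1.4, 0.1, 0.9]
gripper_width: 0.453
```

Emit:
drive_tool(series="40 0 0 0 0 0 0.45; 40 0 0 0 0 0 0.45; 40 0 0 0 0 0 0.45; 40 0 -20 0 0 0 0.45; 0 0 -45 0 0 0 0.45; 0 0 -45 0 0 0 0.45; 0 0 -45 0 0 0 0.45; 0 0 0 0 0 0 0.45")

```text
time: 24.6
eef_pos: [0.4058, 0.3578, 0.1885]
ee_rot: [-90.0, -0.0, 171.0]
force: [0.4, -0.5, 0.7]
gripper_width: 0.447
```

```bash
python3 go.py .5385 .1755 .039; python3 snap.py 14 0,400,0,640 0,400,0,640; python3 opening.py top14.npz side14.npz; python3 - <<'E'
from h import *
for n in("top","side"):
  for k in(0,14):
    c=load(f"{n}{k}.npz");P=c.cloud()
    m=(P[...,2]>.093)&(P[...,2]<.112)&(abs(P[...,0]-.538)<.06)&(abs(P[...,1]-.19)<.05)
    v,u=np.nonzero(m);q=c.plane(np.c_[u,v],.1025)[:,:2];print(n,k,len(u),cv2.minAreaRect((q*1000).astype(np.float32)) if len(u) else'')
E
python3 -c "
from meas import *
feeder(load('top14.npz'))"
```

```text
t 24.6 pos [0.4058 0.3578 0.1885] rot [-9.0030e+01 -2.0000e-02  1.7096e+02] F [ 0.4 -0.5  0.7] w 0.447 q [ 33.  -8. 104.   0.  84. 133.]
tool delta mm [-159.8  149.4  159.2]
top14.npz n 573 centroid bearing 63.0 edges [39.6 38.7 39.  39.5 38.6 38.8 38.2 38.5 38.9] [86.  86.3 86.7 87.  87.2 87.4 86.1 86.4 86.5] mid 62.65
side14.npz n 507 centroid bearing 62.2 edges [38.8 38.9 39.  39.  39.  37.8 37.9 38.  38.1] [86.7 86.3 85.9 85.6 86.9 86.7 86.3 86.  85.8] mid 62.55
top 0 194 ((538.0341796875, 175.86399841308594), (13.835790634155273, 49.67585754394531), 80.55194854736328)
top 14 191 ((538.007080078125, 175.7012176513672), (14.165847778320312, 49.67585754394531), 80.55194854736328)
side 0 120 ((540.2982177734375, 170.42483520507812), (18.821929931640625, 49.60923767089844), 80.41707611083984)
side 14 120 ((540.0556640625, 168.58566284179688), (22.523427963256836, 49.746219635009766), 80.40979766845703)
lid ellipse ((529.6197509765625, -197.3376922607422), (201.38665771484375, 202.0983123779297), 173.0130615234375)
sample px [407. 158.] 129 r 0.1236 ang 4.1
sample px [460. 182.] 115 r 0.1265 ang -55.0
sample px [359. 189.] 180 r 0.1264 ang 64.2
sample px [465. 241.] 101 r 0.1237 ang -115.6
sample px [365. 248.] 132 r 0.1233 ang 124.2
sample px [418. 273.] 186 r 0.1226 ang -175.6
post [ 0.49798742 -0.2551842 ] 122 r 0.06593043973556867 ang -118.67125658103495 z 0.10128956279718987
```

View pics/top14.png

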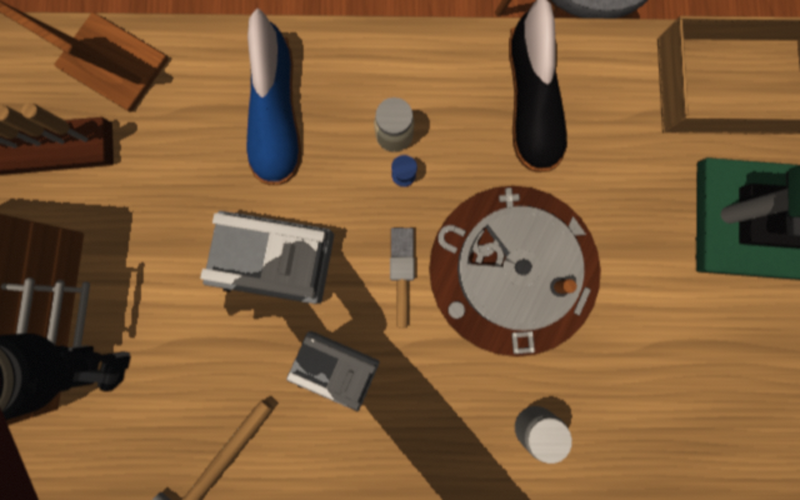

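View pics/side14.png

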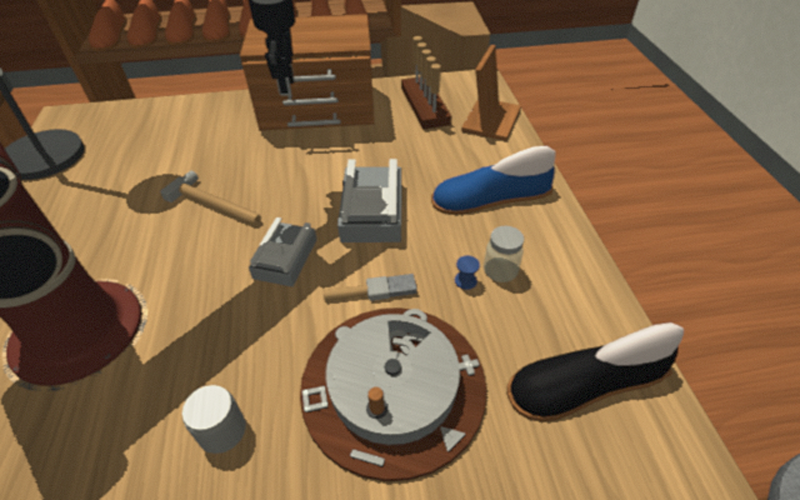

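Fin is back at its starting position (within 0.2 mm in the top view), the lid is unmoved since the turn, and brush, spool and jar sit where they were. Nothing touches the arm, so I hand in.

```bash
python3 - <<'E'
from workcell import arm
s=arm.get_state();print(s["time"],s["force"],abs(s["qd"]).max())
print(arm.close_job())
E
```

```text
24.7 [-0.37288673 -0.85127673  1.62808793] 1.7426854932310805
the job is handed in; nothing more can be done
None
```

The job is handed in at 24.7 s. The lid is over the horseshoe compartment, the button was pressed, and the cover is back home. No verdict was reported.

**What I did**
- I turned the lid about 68° anticlockwise by its post.
- On the large box I slid the cover about 75 mm open.
- I pressed the button until it bottomed. The force rose to about 19 N against a 5 N spring, and the face measured about 54–55 mm, down from 60 mm.
- I slid the cover back until it pushed against its stop with about 12 N.

**Last checks**
- **Lid:** the opening bears 62.6° in both views and the horseshoe about 64.2°, which is roughly 1.7 mm off against the 6 mm limit.
- **Cover:** the fin is within 0.2 mm of where it started in the top view. The side view showed about 1.8 mm of difference, with part of the fin in shadow.
- **Button:** it measured back up at 60 mm before I closed the cover.
- **Bystanders:** the brush, spool and jar look unmoved in the pictures; I did not measure them.
- **Arm:** it is clear of everything, with the force near zero.

**What disagreed**
- **Finger height:** the finger tips are about 40 mm higher than the reported tool point. My first sweep therefore passed over the post without moving the lid. I corrected the height from the cameras and repeated the sweep.
- **Post bearing:** the post's bearing from the top view (-118.7°) is about 1.3° off the line opposite the opening. I relied on the opening's edges instead.
- **Button press:** a 12 N sideways force showed while the button was down.

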